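# Clear the filing plate and bring up the file

### The job

Make the filing plate ready for work: pushing with the scraper block and not with your fingers, clear all four metal chips off the plate onto the bench, then stand the block back on the bench beside the plate and let go of it. Then draw the flat file out of its sloping holder, turn it level with the flat of its blade facing the plate, and finish while still holding it there, with the middle of its length over the middle of the plate and raised about a hand's breadth or more. Do not disturb the screwdriver in the other holder, the tin, the felt wheel or the felt cone.

Things in the scene. Friction and masses are not known exactly. Their poses are not given: they have to be found in the camera images.
- plate: Steel filing plate, 110 x 150 x 20 mm high, fixed to the bench; the chips lie on it. Origin at the centre of its underside, x along the 110 mm side, y along the 150 mm side, top face at z = 20 mm. Keep clear of the fixed furniture: a drawer cabinet about 0.25 m high at the left (x from 0.59, y 0.15 to 0.47 m) and a tool case beyond (x from 0.73, y -0.36 to 0 m).
- scraper_block: Loose scraper block of pale wood, 0.13 to 0.25 kg, standing on the bench. Foot 30 mm (its x) x 130 mm (its y) x 22 mm high, the lowest 8 mm a stiff rubber lip with flat sides; on it a grip rib 22 mm (x) x 90 mm (y), from z = 22 to 58 mm. Origin at the centre of its underside, z up.
- flat_file: Flat file, 260 mm long, 0.13-0.21 kg, blade in its holder's slot. Origin mid-length, at the underside. y runs along it to the handle's end: wooden handle 27 mm thick, y = 35 to 130 mm (axis at z = 13); blade 20 mm wide (x), 4 thick (z = 6 to 10), y = -130 to 35. z is square to the blade's flat. Its shoulder rests on the slot's mouth: draw it 165 mm along its axis to free the tip.
- file_holder: The file's fixed holder: steel sleeve sloping at 45 degrees on a base board 70 mm wide (x -60 to 50 mm). Origin at bench level; the slot's mouth, at x -50, y 0, z 135 mm, faces back (-x) and up; the slot, 24 mm across y and 9 mm thick, runs down toward +x for 80 mm, open below; sleeve 40 x 25 mm outside. Handles point up and to the robot. May be the left or right one.
- driver_holder: The screwdriver's fixed holder: steel sleeve sloping at 45 degrees on a base board 70 mm wide (x -60 to 50 mm). Origin at bench level; the slot's mouth, at x -50, y 0, z 135 mm, faces back (-x) and up; the slot, 24 mm across y and 9 mm thick, runs down toward +x for 80 mm, open below; sleeve 40 x 25 mm outside. Handles point up and to the robot. 110 mm beside the file's.
- screwdriver: Loose screwdriver, 180 mm long, with an orange plastic handle 25 mm thick and 85 mm long, stowed in the other holder; not to be disturbed. Origin at the underside near its mid-length; y toward the handle's end.
- paste_tin: Loose round tin, 69 mm diameter, 42 mm high, on the bench in front of the plate; origin at the centre of its underside.
- felt_wheel: Loose pale felt buffing wheel lying flat, 84 mm diameter, 17 mm high, in front of the plate; origin at the centre of its underside.
- felt_cone: Loose felt cone on its base, 38 mm diameter, 77 mm high with its shank, beyond the plate; origin at the centre of its underside.
- chip0: One of four loose, rigid curled metal chips (10 g), about 15 to 24 mm across and 6 mm thick, lying flat on the plate. Origin in its middle, 3 mm above what it lies on.
- chip1: One of four loose, rigid curled metal chips (10 g), about 18 to 21 mm across and 6 mm thick, lying flat on the plate. Origin in its middle, 3 mm above what it lies on.
- chip2: One of four loose, rigid curled metal chips (10 g), about 15 to 24 mm across and 6 mm thick, lying flat on the plate. Origin in its middle, 3 mm above what it lies on.
- chip3: One of four loose, rigid curled metal chips (10 g), about 18 to 21 mm across and 6 mm thick, lying flat on the plate. Origin in its middle, 3 mm above what it lies on.
- file_holder_mouth (a point): Centre of the slot's mouth of the file's holder.

How it is judged:
By the outcome, as a careful person would: the job done as asked, in the order asked, and still so for the second after the job is handed in, while the arm keeps its last pose, push and grip.
It also fails if it takes over 72 s, if anything falls off the work surface, if the arm or the gripper's body presses on something with over 40 N, if the wrist force passes 120 N, or if a joint passes its speed limit or range.

### The arm

A 6-joint arm with a two-finger parallel gripper is mounted at the origin on the work surface; the furniture and walls round the work are solid. World frame = base frame: x ahead of the robot, y to its left, z up, the work surface at z = 0. Lengths are in m, angles in rad, forces in N, time in s.
With the tool pointing down it reaches from about 0.425 to 1.125 m from the base axis. Payload 14.9 kg.
Tool frame: the origin (TCP) lies midway between the tips of the shut fingers; the grasp point (between the pads) lies 19 mm behind it; z points along the fingers, y is the line along which they close (so a half turn about z gives the same grasp; the last joint's range is limited). The gripper opens to 91 mm and grips with 3 to 60 N. Pads are 32 mm wide; open, the fingers measure 118 mm over their backs; the gripper's body (76 mm by 178 mm) begins 60 mm behind the grasp point.
Start: joints at [-1.222, 0.379, 1.734, -0, 1.028, -0.033], TCP at [0.261, -0.65, 0.214] pointing down, gripper open.
Joint ranges: [-2.77, 2.77], [-0.74, 2.19], [0, 2.66], [-1.06, 4.2], [0.31, 2.87], [-3.08, 3.08]. Speed limits (rad/s): [1.89, 1.89, 2.39, 3.14, 3.14, 3.14].

### API

Orientations are given as a unit quaternion [w, x, y, z].
In Python, from bench import env gives the robot as it stands.
- The arm moves only by the shell command python3 -m jog 'ROWS'. ROWS is a JSON object whose one key "series" holds a list of rows, each an object of numbers: "tx", "ty", "tz": the shift along the world's x, y, z in mm; "wx", "wy", "wz": the turn, a rotation vector about the world's x, y, z in rad; "gripper": the opening, from -1 (shut) to 1 (fully open). A call has 1 to 5 rows; each row shifts and turns the commanded pose from where the row before left it; what a row does not reach is not made up. A row lasts 1/10 s, in which the tool goes at most 50 mm and 8.59 degrees, less where a joint would pass 70% of its speed; a pose out of reach is approached as far as the arm can. A call with a gripper value outside its range is refused whole. The fingers move at their own pace and stop on an object; the grip force is fixed at half the most. Time passes only in rows, so rows that do not move let the fingers close. It gives the time, the measured TCP pose, the force, the opening and the grip force at its end, in the units of the state.
- env.get_obs(): the state, without advancing time (a new reading comes with each control period).
- env.get_image(name): name is "side" or "top"; returns a dict with "color" (480x640x3 uint8, blue, green, red), "vfov" (degrees; the focal length in pixels is half the picture's height over the tangent of half this angle, whatever the lens; pixels are square), "cx", "cy" (the principal point, pixels), "world_from_camera" (4x4, takes a point from camera to world coordinates). Camera axes: x right, y up, looking along -z (the intrinsics and any distortion apply to the point x, -y, -z); pixel columns grow to the right and rows downward; lengths in m; the calibration is good to about 2 mm. A picture is of the moment at which its call begins. There is no depth.
- env.sign_off(): hands the job in; it is judged then, once.
The state is a dict: "time_s": time; "joints": joint angles; "joint_velocities": joint speeds; "joint_efforts": joint torques, N m; "ee_pos": TCP position; "ee_rot": TCP orientation; "contact_force": force on the tool from outside, world axes, zero at the start; "ft_torque": the same for the moment, N m; "width": finger opening in m; "grip_force": force on a finger pad.
Only numpy, scipy, OpenCV 4.12 (cv2) and the standard library are available. Lean on these libraries where they do the work, as an engineer would, in place of code of your own. Each camera call takes 0.05 s, during which the arm holds its last target. There are 200 camera calls.

## Working session

There is one attempt and no reset: what is moved stays moved. The work goes in short steps, Python scripts to look and compute and a shell command to move; the robot and the scene stay as the last step left them, time stands still between calls to the robot, and variables do not carry over. Pictures are saved under pics/ and viewed, at most 10 in all, crops included, and the job is handed in when it is done.

```bash
ls; mkdir -p pics; cat > h.py <<'E'
import numpy as np, cv2
from bench import env
def load(n): 
    import pickle; return pickle.load(open(f'pics/{n}.pkl','rb'))
def snap(n,tag):
    import pickle
    d=env.get_image(n); cv2.imwrite(f'pics/{tag}.png',d['color']); pickle.dump(d,open(f'pics/{tag}.pkl','wb')); return d
def ray(d,u,v):
    f=d['color'].shape[0]/2/np.tan(np.radians(d['vfov'])/2)
    T=np.array(d['world_from_camera']); r=np.array([(u-d['cx'])/f,-(v-d['cy'])/f,-1.])
    r=T[:3,:3]@r; return T[:3,3],r/np.linalg.norm(r)
def onz(d,u,v,z):
    o,r=ray(d,u,v); return o+r*(z-o[2])/r[2]
def proj(d,p):
    f=d['color'].shape[0]/2/np.tan(np.radians(d['vfov'])/2)
    T=np.array(d['world_from_camera']); c=T[:3,:3].T@(np.array(p)-T[:3,3])
    return np.array([d['cx']+f*c[0]/-c[2], d['cy']-f*c[1]/-c[2]])
def tri(d1,a,d2,b):
    o1,r1=ray(d1,*a);o2,r2=ray(d2,*b)
    s=np.linalg.lstsq(np.c_[r1,-r2],o2-o1,rcond=None)[0]
    p,q=o1+s[0]*r1,o2+s[1]*r2
    return (p+q)/2,np.linalg.norm(p-q)
E
python3 - <<'E'
from h import *
for n in('top','side'):
    d=snap(n,n+'0'); print({k:v for k,v in d.items() if k!='color'})
print(env.get_obs())
E
```

```text
pics
{'vfov': 55.780225258101304, 'cx': 313.81917965837, 'cy': 248.2076491454412, 'world_from_camera': array([[ 0.02199368,  0.99603526, -0.08619764,  0.46292624],
       [-0.99968199,  0.02297404,  0.0103978 , -0.1593595 ],
       [ 0.01233688,  0.08594154,  0.9962238 ,  1.04116192],
       [ 0.        ,  0.        ,  0.        ,  1.        ]])}
{'vfov': 42.80059620419083, 'cx': 325.9058172883917, 'cy': 243.33812706701096, 'world_from_camera': array([[ 0.13185653, -0.47464235,  0.87024622,  1.47759265],
       [ 0.99101363,  0.08303842, -0.10486466, -0.27269859],
       [-0.02249066,  0.87625297,  0.4813262 ,  0.62302209],
       [ 0.        ,  0.        ,  0.        ,  1.        ]])}
{'time_s': 0.1, 'joints': array([-1.22228870e+00,  3.79375860e-01,  1.73471500e+00, -3.01265636e-05,
        1.02848681e+00, -3.32843747e-02]), 'joint_velocities': array([-0.00028594, -0.0011035 , -0.00071581,  0.00030562,  0.00067252,
       -0.0013786 ]), 'joint_efforts': array([-3.26206908e-03, -7.65035605e+01, -4.35297203e+01,  6.51229243e-02,
        3.97696230e-02, -3.21971902e-05]), 'ee_pos': array([ 0.26068742, -0.64926972,  0.2133437 ]), 'ee_rot': array([-4.84379817e-04,  9.81833028e-01,  1.89746313e-01, -9.00424358e-05]), 'contact_force': array([ 0.46808134, -0.01835266,  0.12349994]), 'ft_torque': array([ 0.02575439, -0.05403019, -0.00723002]), 'grip_force': 0.0, 'width': 0.09127907503338839}
```

View pics/top0.png

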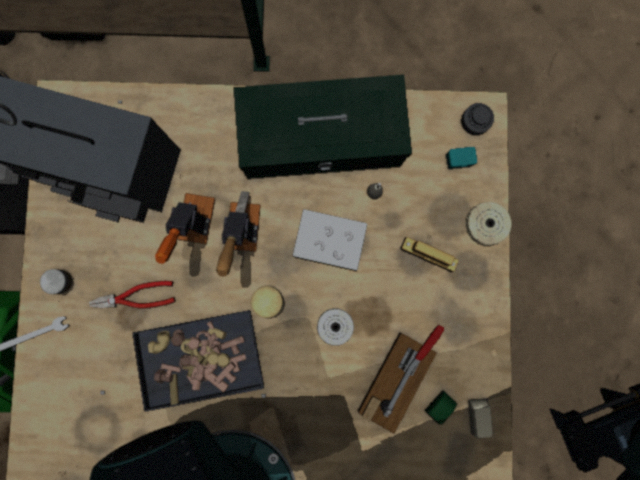

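View pics/side0.png

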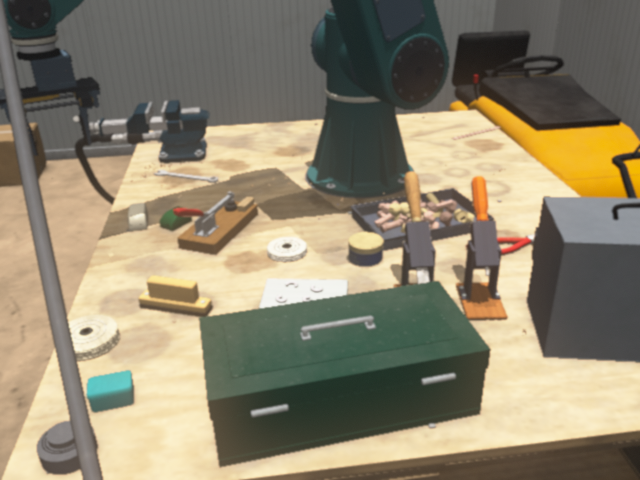

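The top view shows the plate at (330,240) with four chips, the block at (430,253), the cone at (375,190), the tin at (267,302) and the wheel at (335,327). The file is in the right holder at (240,225), with its handle end at about (223,268), and the screwdriver is in the left holder. The side view agrees.

```bash
python3 - <<'E'
from h import *
d=load('top0'); im=d['color']
c=im[170:350,200:480]; cv2.imwrite('pics/crop0.png',cv2.resize(c,None,fx=2.85,fy=2.85,interpolation=cv2.INTER_CUBIC))
hsv=cv2.cvtColor(im,cv2.COLOR_BGR2HSV)
for p in [(240,310),(253,430),(246,420),(250,300),(280,400),(265,227)]: print(p,hsv[p])
# plate
def rect(m,box):
    k=np.zeros(m.shape,np.uint8); x0,y0,x1,y1=box; k[y0:y1,x0:x1]=m[y0:y1,x0:x1]
    cs=cv2.findContours(k,cv2.RETR_EXTERNAL,cv2.CHAIN_APPROX_NONE)[0]; return max(cs,key=cv2.contourArea)
m=((hsv[...,1]<45)&(hsv[...,2]>120)).astype(np.uint8)*255
c=rect(m,(285,200,375,280)); b=cv2.boxPoints(cv2.minAreaRect(c)); print('plate px',b)
P=np.array([onz(d,*q,.02) for q in b]); print(P.round(4), 'centre',P.mean(0), [np.linalg.norm(P[i]-P[i-1]).round(4) for i in range(4)])
e=[P[i]-P[i-1] for i in range(4)]; 
for v in e: print(np.degrees(np.arctan2(v[1],v[0])).round(1))
E
```

```text
(240, 310) [113   7 151]
(253, 430) [ 26 107 148]
(246, 420) [ 25 106 149]
(250, 300) [108   8 154]
(280, 400) [ 21  68 146]
(265, 227) [ 16 140 100]
plate px [[292.1059  255.02353]
 [302.52942 208.11765]
 [367.64703 222.58823]
 [357.2235  269.4941 ]]
[[ 0.5347 -0.1214  0.02  ]
 [ 0.6423 -0.1423  0.02  ]
 [ 0.6126 -0.2912  0.02  ]
 [ 0.5054 -0.2689  0.02  ]] centre [ 0.57374878 -0.20593129  0.02      ] [np.float64(0.1504), np.float64(0.1096), np.float64(0.1518), np.float64(0.1095)]
78.8
-11.0
-101.3
168.3
```

View pics/crop0.png

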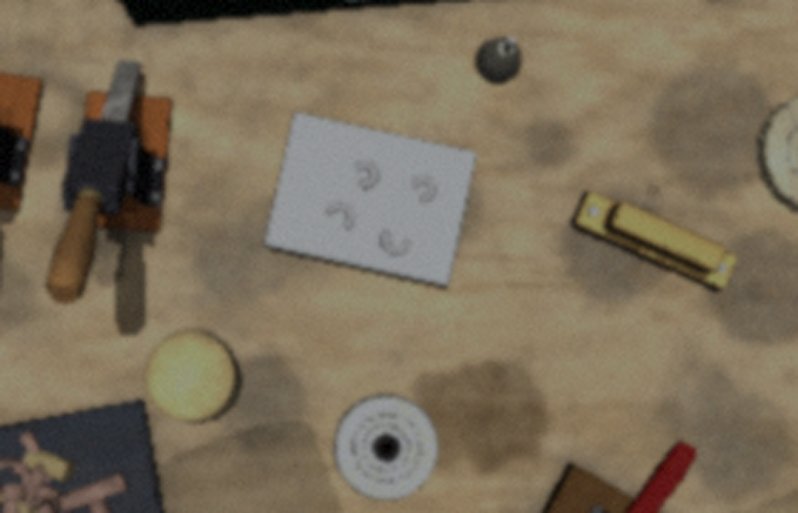

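The enlarged crop shows the chips at crop pixels (367,175), (425,188), (341,216) and (394,242). The block's foot corners are about (587,192), (736,255), (718,290) and (573,225). The file handle runs from (90,195) to (65,295). The plate measures 110 x 151 mm, so the calibration holds. The free side for the sweep is -y.

```bash
python3 - <<'E'
from h import *
d=load('top0'); s=load('side0')
F=lambda c,r:(200+c/2.85,170+r/2.85)
C=np.array([.574,-.206]);a=np.radians(-11.1);ex=np.array([np.cos(a),np.sin(a)]);ey=np.array([-ex[1],ex[0]])
for p in [(367,175),(425,188),(341,216),(394,242)]:
    w=onz(d,*F(*p),.023)[:2]; print('chip',w.round(3),((w-C)@ex).round(3),((w-C)@ey).round(3))
hsv=cv2.cvtColor(d['color'],cv2.COLOR_BGR2HSV)
m=((hsv[...,1]>90)&(hsv[...,0]>20)&(hsv[...,0]<34)&(hsv[...,2]>100)).astype(np.uint8)*255
k=np.zeros_like(m);k[225:285,395:470]=m[225:285,395:470]
k=cv2.morphologyEx(k,cv2.MORPH_CLOSE,np.ones((5,5)))
c=max(cv2.findContours(k,0,1)[0],key=cv2.contourArea); b=cv2.boxPoints(cv2.minAreaRect(c))
P=np.array([onz(d,*q,.022) for q in b]); print('block foot',b.round(1).tolist(),P.round(4).tolist(),P.mean(0).round(4),[np.linalg.norm(P[i]-P[i-1]).round(3) for i in range(4)])
# side view: foot & rib
hs=cv2.cvtColor(s['color'],cv2.COLOR_BGR2HSV)
ks=((hs[...,1]>110)&(hs[...,0]>18)&(hs[...,0]<34)&(hs[...,2]>110)).astype(np.uint8)*255
z=np.zeros_like(ks);z[265:325,125:225]=ks[265:325,125:225]
c=max(cv2.findContours(z,0,2)[0],key=cv2.contourArea); print('side hull',cv2.approxPolyDP(cv2.convexHull(c),1.5,True).reshape(-1,2).tolist())
# predicted projections of rib/foot given P
ctr=P.mean(0); 
for n,p in [('tin',(267,302,.042)),('wheel',(335,327,.017)),('cone',(375,192,.03))]: print(n,onz(d,*p).round(3))
# file handle end tops: top crop (65,290) ; side (411,177)
print('handle end',tri(d,F(66,288),s,(411,178))); print('shoulder/handle root',tri(d,F(88,197),s,(417,219)))
print('base board right front corner', onz(d,*F(158,232),.01), onz(d,*F(172,98),.01),onz(d,*F(88,92),.01))
for nm,img,(x0,y0,x1,y1),sc in [('sidecrop',s['color'],(100,150,500,350),2)]:
    cv2.imwrite(f'pics/{nm}.png',cv2.resize(img[y0:y1,x0:x1],None,fx=sc,fy=sc,interpolation=cv2.INTER_CUBIC))
E
```

```text
chip [ 0.59  -0.203] 0.015 0.006
chip [ 0.581 -0.249] 0.015 -0.041
chip [ 0.557 -0.183] -0.021 0.019
chip [ 0.537 -0.225] -0.032 -0.026
block foot [[401.5, 247.6999969482422], [407.20001220703125, 234.6999969482422], [459.6000061035156, 257.79998779296875], [453.8999938964844, 270.79998779296875]] [[0.5569, -0.3682, 0.022], [0.5867, -0.3811, 0.022], [0.5368, -0.5, 0.022], [0.5072, -0.4869, 0.022]] [ 0.5469 -0.434   0.022 ] [np.float64(0.129), np.float64(0.033), np.float64(0.129), np.float64(0.032)]
side hull [[199, 306], [147, 299], [148, 296], [199, 298]]
tin [ 0.429 -0.07   0.042]
wheel [ 0.376 -0.221  0.017]
cone [ 0.681 -0.306  0.03 ]
handle end (array([0.48988566, 0.00095906, 0.19502468]), np.float64(0.0029279513174655506))
shoulder/handle root (array([ 0.55494624, -0.00276235,  0.14556521]), np.float64(0.002480963088252442))
base board right front corner [ 0.54177662 -0.03734379  0.01      ] [ 0.65038048 -0.04503233  0.01      ] [0.65363242 0.02272425 0.01      ]
```

View pics/sidecrop.png

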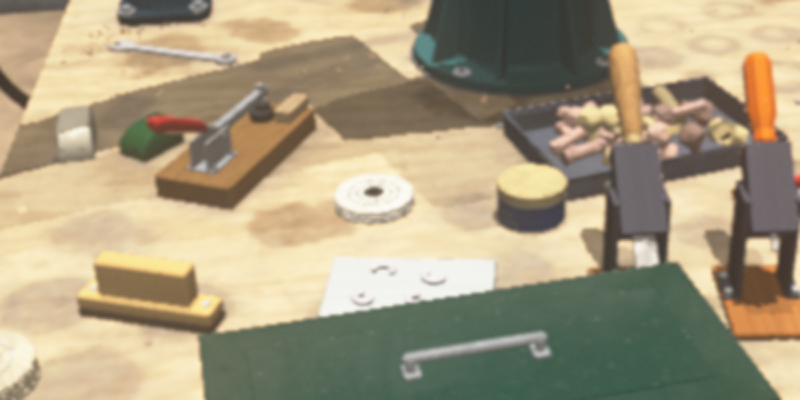

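The block is at about (0.546, -0.434), with its long axis at 67° and side lengths matching. I'm moving above it, turned by +45°.

```bash
python3 -m jog '{"series":[{"tx":28.5,"ty":21.5,"wz":0.079,"gripper":1},{"tx":28.5,"ty":21.5,"wz":0.079,"gripper":1},{"tx":28.5,"ty":21.5,"wz":0.079,"gripper":1},{"tx":28.5,"ty":21.5,"wz":0.079,"gripper":1},{"tx":28.5,"ty":21.5,"wz":0.079,"gripper":1}]}'
python3 -m jog '{"series":[{"tx":28.5,"ty":21.5,"wz":0.079,"gripper":1},{"tx":28.5,"ty":21.5,"wz":0.079,"gripper":1},{"tx":28.5,"ty":21.5,"wz":0.079,"gripper":1},{"tx":28.5,"ty":21.5,"wz":0.079,"gripper":1},{"tx":28.5,"ty":21.5,"wz":0.079,"gripper":1}]}'
python3 -m jog '{"series":[{"tz":-40,"gripper":1},{"tz":-40,"gripper":1},{"tz":-20,"gripper":1},{"gripper":1}]}'
cat >> h.py <<'E'
from scipy.spatial.transform import Rotation as Ro
def st():
    o=env.get_obs(); R=Ro.from_quat(np.roll(o['ee_rot'],-1)).as_matrix()
    print('t',round(o['time_s'],2),'p',o['ee_pos'].round(4),'yaw_y',np.degrees(np.arctan2(R[1,1],R[0,1])).round(2),'z',R[:,2].round(3),'F',o['contact_force'].round(1),'w',round(o['width'],4),'g',round(o['grip_force'],1),'q',o['joints'].round(3))
    return o,R
E
python3 - <<'E'
from h import *
st(); s=load('side0')
B=np.array([.546,-.434]);a=np.radians(67.2);y=np.array([np.cos(a),np.sin(a)]);x=np.array([y[1],-y[0]])
for sx in(1,-1):
  for sy in(1,-1): print('rib top pred',proj(s,[*(B+x*sx*.011+y*sy*.045),.058]).round(1),'foot',proj(s,[*(B+x*sx*.015+y*sy*.065),.022]).round(1))
E
```

```text
t 0.1 p [ 0.2607 -0.6493  0.2133] yaw_y -68.12 z [-0.     0.001 -1.   ] F [ 0.5 -0.   0.1] w 0.0913 g 0.0 q [-1.222  0.379  1.735 -0.     1.028 -0.033]
rib top pred [191.5 288. ] foot [203.7 308.3]
rib top pred [144.4 281.6] foot [136.6 298.6]
rib top pred [197.2 281.3] foot [211.1 298.8]
rib top pred [150.8 275.1] foot [145.2 289.5]invalid input at $.series[0]: expected keys tx, ty, tz, wx, wy, wz, gripper
invalid input at $.series[0]: expected keys tx, ty, tz, wx, wy, wz, gripper
invalid input at $.series[0]: expected keys tx, ty, tz, wx, wy, wz, gripper
```

All seven keys are required in each row. The side-view projection confirms the block's pose.

```bash
python3 -m jog '{"series":[{"tx":28.5,"ty":21.5,"tz":0,"wx":0,"wy":0,"wz":0.079,"gripper":1},{"tx":28.5,"ty":21.5,"tz":0,"wx":0,"wy":0,"wz":0.079,"gripper":1},{"tx":28.5,"ty":21.5,"tz":0,"wx":0,"wy":0,"wz":0.079,"gripper":1},{"tx":28.5,"ty":21.5,"tz":0,"wx":0,"wy":0,"wz":0.079,"gripper":1},{"tx":28.5,"ty":21.5,"tz":0,"wx":0,"wy":0,"wz":0.079,"gripper":1}]}'
python3 -m jog '{"series":[{"tx":28.5,"ty":21.5,"tz":0,"wx":0,"wy":0,"wz":0.079,"gripper":1},{"tx":28.5,"ty":21.5,"tz":0,"wx":0,"wy":0,"wz":0.079,"gripper":1},{"tx":28.5,"ty":21.5,"tz":0,"wx":0,"wy":0,"wz":0.079,"gripper":1},{"tx":28.5,"ty":21.5,"tz":0,"wx":0,"wy":0,"wz":0.079,"gripper":1},{"tx":28.5,"ty":21.5,"tz":0,"wx":0,"wy":0,"wz":0.079,"gripper":1}]}'
python3 -m jog '{"series":[{"tx":0,"ty":0,"tz":-40,"wx":0,"wy":0,"wz":0,"gripper":1},{"tx":0,"ty":0,"tz":-40,"wx":0,"wy":0,"wz":0,"gripper":1},{"tx":0,"ty":0,"tz":-20,"wx":0,"wy":0,"wz":0,"gripper":1},{"tx":0,"ty":0,"tz":0,"wx":0,"wy":0,"wz":0,"gripper":1}]}'
python3 -c "
from h import *
st()"
```

```text
time_s: 0.6
ee_pos: [0.4042, -0.541, 0.2136]
ee_rot: [-0.0, 0.925, 0.38, -0.0]
contact_force: [-0.1, -0.4, 1.1]
width: 0.0918
grip_force: 0.0
time_s: 1.1
ee_pos: [0.5467, -0.4334, 0.2136]
ee_rot: [-0.0, 0.832, 0.554, -0.0]
contact_force: [-0.2, -0.9, -0.5]
width: 0.0914
grip_force: 0.0
time_s: 1.5
ee_pos: [0.5442, -0.4331, 0.1104]
ee_rot: [-0.003, 0.833, 0.553, -0.001]
contact_force: [-0.1, 0.2, -0.1]
width: 0.0911
grip_force: 0.0
t 1.5 p [ 0.5442 -0.4331  0.1104] yaw_y -22.85 z [-0.004  0.004 -1.   ] F [-0.1  0.2 -0.1] w 0.0911 g 0.0 q [-0.706  0.498  1.777 -0.     0.872 -0.307]
```

```bash
python3 -m jog '{"series":[{"tx":0,"ty":0,"tz":-35,"wx":0,"wy":0,"wz":0,"gripper":1},{"tx":0,"ty":0,"tz":-30,"wx":0,"wy":0,"wz":0,"gripper":1},{"tx":0,"ty":0,"tz":-18,"wx":0,"wy":0,"wz":0,"gripper":1},{"tx":0,"ty":0,"tz":0,"wx":0,"wy":0,"wz":0,"gripper":1}]}'
python3 -m jog '{"series":[{"tx":0,"ty":0,"tz":0,"wx":0,"wy":0,"wz":0,"gripper":-1},{"tx":0,"ty":0,"tz":0,"wx":0,"wy":0,"wz":0,"gripper":-1},{"tx":0,"ty":0,"tz":0,"wx":0,"wy":0,"wz":0,"gripper":-1},{"tx":0,"ty":0,"tz":0,"wx":0,"wy":0,"wz":0,"gripper":-1},{"tx":0,"ty":0,"tz":0,"wx":0,"wy":0,"wz":0,"gripper":-1}]}'
python3 -m jog '{"series":[{"tx":0,"ty":0,"tz":0,"wx":0,"wy":0,"wz":0,"gripper":-1},{"tx":0,"ty":0,"tz":0,"wx":0,"wy":0,"wz":0,"gripper":-1},{"tx":0,"ty":0,"tz":0,"wx":0,"wy":0,"wz":0,"gripper":-1},{"tx":0,"ty":0,"tz":0,"wx":0,"wy":0,"wz":0,"gripper":-1}]}'
python3 -c "
from h import *
st()"
```

```text
time_s: 1.9
ee_pos: [0.545, -0.4341, 0.0296]
ee_rot: [-0.001, 0.833, 0.553, -0.0]
contact_force: [-0.6, 0.3, 0.5]
width: 0.0911
grip_force: 0.0
time_s: 2.4
ee_pos: [0.546, -0.4348, 0.0315]
ee_rot: [0.0, 0.833, 0.553, 0.0]
contact_force: [0.2, 1.3, -0.0]
width: 0.054
grip_force: 0.0
time_s: 2.8
ee_pos: [0.5458, -0.4346, 0.0309]
ee_rot: [-0.0, 0.833, 0.553, -0.0]
contact_force: [-0.8, 0.1, 1.3]
width: 0.0221
grip_force: 2.8
t 2.8 p [ 0.5458 -0.4346  0.0309] yaw_y -22.86 z [-0.  0. -1.] F [-0.8  0.1  1.3] w 0.0221 g 2.8 q [-0.706  0.61   1.781  0.     0.751 -0.307]
```

Gripped: the width is 22.1 mm, so it holds the rib. Next I lift, carry to the +y end of the plate, and turn by -78°.

```bash
python3 -m jog '{"series":[{"tx":0,"ty":0,"tz":10,"wx":0,"wy":0,"wz":0,"gripper":-1},{"tx":0,"ty":0,"tz":40,"wx":0,"wy":0,"wz":0,"gripper":-1},{"tx":0,"ty":0,"tz":40,"wx":0,"wy":0,"wz":0,"gripper":-1}]}'
python3 -m jog '{"series":[{"tx":4,"ty":28,"tz":0,"wx":0,"wy":0,"wz":-0.1365,"gripper":-1},{"tx":4,"ty":28,"tz":0,"wx":0,"wy":0,"wz":-0.1365,"gripper":-1},{"tx":4,"ty":28,"tz":0,"wx":0,"wy":0,"wz":-0.1365,"gripper":-1},{"tx":4,"ty":28,"tz":0,"wx":0,"wy":0,"wz":-0.1365,"gripper":-1},{"tx":4,"ty":28,"tz":0,"wx":0,"wy":0,"wz":-0.1365,"gripper":-1}]}'
python3 -m jog '{"series":[{"tx":4,"ty":28,"tz":0,"wx":0,"wy":0,"wz":-0.1365,"gripper":-1},{"tx":4,"ty":28,"tz":0,"wx":0,"wy":0,"wz":-0.1365,"gripper":-1},{"tx":4,"ty":28,"tz":0,"wx":0,"wy":0,"wz":-0.1365,"gripper":-1},{"tx":4,"ty":28,"tz":0,"wx":0,"wy":0,"wz":-0.1365,"gripper":-1},{"tx":4,"ty":28,"tz":0,"wx":0,"wy":0,"wz":-0.1365,"gripper":-1}]}'
python3 -m jog '{"series":[{"tx":0,"ty":0,"tz":0,"wx":0,"wy":0,"wz":0,"gripper":-1},{"tx":0,"ty":0,"tz":-20,"wx":0,"wy":0,"wz":0,"gripper":-1},{"tx":0,"ty":0,"tz":-20,"wx":0,"wy":0,"wz":0,"gripper":-1},{"tx":0,"ty":0,"tz":-10,"wx":0,"wy":0,"wz":0,"gripper":-1},{"tx":0,"ty":0,"tz":0,"wx":0,"wy":0,"wz":0,"gripper":-1}]}'
python3 -c "
from h import *
st();snap('top','top1');d=snap('side','side1')
cv2.imwrite('pics/v1.png',np.hstack([cv2.resize(load('top1')['color'][170:320,220:420],(400,300),interpolation=2),cv2.resize(d['color'][180:330,240:440],(400,300),interpolation=2)]))"
```

```text
time_s: 3.1
ee_pos: [0.5452, -0.4341, 0.1216]
ee_rot: [-0.001, 0.833, 0.553, -0.0]
contact_force: [0.6, -0.8, -2.8]
width: 0.0217
grip_force: 30.0
time_s: 3.6
ee_pos: [0.5658, -0.2935, 0.1216]
ee_rot: [0.0, 0.971, 0.239, 0.0]
contact_force: [0.3, -0.2, -3.2]
width: 0.0221
grip_force: 30.0
time_s: 4.1
ee_pos: [0.5859, -0.1535, 0.1215]
ee_rot: [0.0, 0.995, -0.099, 0.0]
contact_force: [0.0, -0.5, -0.9]
width: 0.0217
grip_force: 30.0
time_s: 4.6
ee_pos: [0.585, -0.1548, 0.07]
ee_rot: [-0.0, 0.995, -0.096, -0.001]
contact_force: [0.2, -0.1, -1.4]
width: 0.0221
grip_force: 30.0
t 4.6 p [ 0.585  -0.1548  0.07  ] yaw_y -101.03 z [-0.002  0.001 -1.   ] F [ 0.2 -0.1 -1.4] w 0.0221 g 30.0 q [-0.297  0.439  1.974 -0.     0.731  1.466]
```

View pics/v1.png

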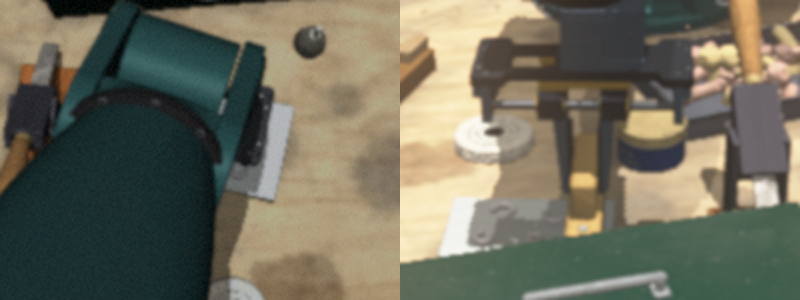

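The block hangs clear over the plate's +y end (right panel, (590,200)), with all the chips on the -y side and a gap to the holder. Lowering.

```bash
python3 -m jog '{"series":[{"tx":0,"ty":0,"tz":-14,"wx":0,"wy":0,"wz":0,"gripper":-1},{"tx":0,"ty":0,"tz":-2,"wx":0,"wy":0,"wz":0,"gripper":-1},{"tx":0,"ty":0,"tz":0,"wx":0,"wy":0,"wz":0,"gripper":-1},{"tx":0,"ty":0,"tz":0,"wx":0,"wy":0,"wz":0,"gripper":-1}]}'
python3 -m jog '{"series":[{"tx":0,"ty":0,"tz":-1.5,"wx":0,"wy":0,"wz":0,"gripper":-1},{"tx":0,"ty":0,"tz":0,"wx":0,"wy":0,"wz":0,"gripper":-1},{"tx":0,"ty":0,"tz":0,"wx":0,"wy":0,"wz":0,"gripper":-1}]}'
```

```text
time_s: 5.1
ee_pos: [0.5859, -0.1546, 0.055]
ee_rot: [-0.0, 0.995, -0.096, 0.0]
contact_force: [-0.9, 0.5, -2.2]
width: 0.0223
grip_force: 30.0
time_s: 5.4
ee_pos: [0.5859, -0.1546, 0.0535]
ee_rot: [0.0, 0.995, -0.096, 0.0]
contact_force: [0.1, 0.3, -2.0]
width: 0.022
grip_force: 30.0
```

```bash
python3 -m jog '{"series":[{"tx":0,"ty":0,"tz":-1.5,"wx":0,"wy":0,"wz":0,"gripper":-1},{"tx":0,"ty":0,"tz":0,"wx":0,"wy":0,"wz":0,"gripper":-1},{"tx":0,"ty":0,"tz":0,"wx":0,"wy":0,"wz":0,"gripper":-1}]}'
python3 -m jog '{"series":[{"tx":0,"ty":0,"tz":-1,"wx":0,"wy":0,"wz":0,"gripper":-1},{"tx":0,"ty":0,"tz":0,"wx":0,"wy":0,"wz":0,"gripper":-1},{"tx":0,"ty":0,"tz":0,"wx":0,"wy":0,"wz":0,"gripper":-1}]}'
```

```text
time_s: 5.7
ee_pos: [0.5858, -0.1546, 0.0519]
ee_rot: [-0.0, 0.995, -0.096, -0.0]
contact_force: [0.4, -0.4, -2.5]
width: 0.0222
grip_force: 30.0
time_s: 6.0
ee_pos: [0.5858, -0.1546, 0.0509]
ee_rot: [-0.0, 0.995, -0.096, -0.0]
contact_force: [0.5, -0.0, -2.6]
width: 0.0217
grip_force: 30.0
```

```bash
python3 -m jog '{"series":[{"tx":-1.9,"ty":-9.8,"tz":0,"wx":0,"wy":0,"wz":0,"gripper":-1},{"tx":-1.9,"ty":-9.8,"tz":0,"wx":0,"wy":0,"wz":0,"gripper":-1},{"tx":-1.9,"ty":-9.8,"tz":0,"wx":0,"wy":0,"wz":0,"gripper":-1},{"tx":-1.9,"ty":-9.8,"tz":0,"wx":0,"wy":0,"wz":0,"gripper":-1},{"tx":-1.9,"ty":-9.8,"tz":0,"wx":0,"wy":0,"wz":0,"gripper":-1}]}'
python3 -m jog '{"series":[{"tx":-1.9,"ty":-9.8,"tz":0,"wx":0,"wy":0,"wz":0,"gripper":-1},{"tx":-1.9,"ty":-9.8,"tz":0,"wx":0,"wy":0,"wz":0,"gripper":-1},{"tx":0,"ty":0,"tz":0,"wx":0,"wy":0,"wz":0,"gripper":-1}]}'
python3 -c "
from h import *
st();d=snap('side','side2')
cv2.imwrite('pics/v2.png',cv2.resize(d['color'][230:320,220:380],(640,360),interpolation=2))"
```

```text
time_s: 6.5
ee_pos: [0.5761, -0.2047, 0.0509]
ee_rot: [0.0, 0.995, -0.097, 0.0]
contact_force: [0.3, -0.2, -1.7]
width: 0.0218
grip_force: 30.0
time_s: 6.8
ee_pos: [0.5724, -0.2245, 0.051]
ee_rot: [0.0, 0.995, -0.097, 0.0]
contact_force: [0.0, 0.5, -1.7]
width: 0.0218
grip_force: 30.0
t 6.8 p [ 0.5724 -0.2245  0.051 ] yaw_y -101.13 z [ 0. -0. -1.] F [ 0.   0.5 -1.7] w 0.0218 g 30.0 q [-0.412  0.48   1.956 -0.     0.705  1.353]
```

View pics/v2.png

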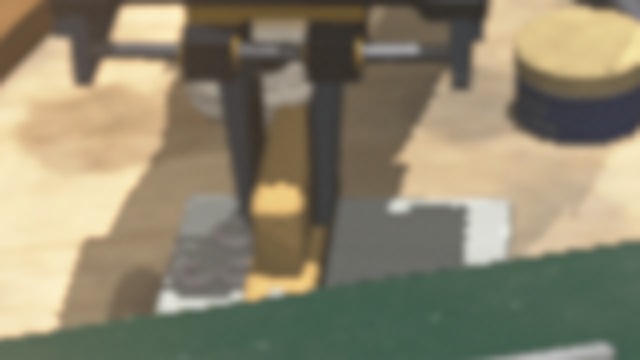

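The chips are bunched ahead of the block at about (210,255), and the plate behind it is clean. I'm continuing past the edge.

```bash
python3 -m jog '{"series":[{"tx":-1.9,"ty":-9.8,"tz":0,"wx":0,"wy":0,"wz":0,"gripper":-1},{"tx":-1.9,"ty":-9.8,"tz":0,"wx":0,"wy":0,"wz":0,"gripper":-1},{"tx":-1.9,"ty":-9.8,"tz":0,"wx":0,"wy":0,"wz":0,"gripper":-1},{"tx":-1.9,"ty":-9.8,"tz":0,"wx":0,"wy":0,"wz":0,"gripper":-1},{"tx":-1.9,"ty":-9.8,"tz":0,"wx":0,"wy":0,"wz":0,"gripper":-1}]}'
python3 -m jog '{"series":[{"tx":-1.9,"ty":-9.8,"tz":0,"wx":0,"wy":0,"wz":0,"gripper":-1},{"tx":-1.2,"ty":-6,"tz":0,"wx":0,"wy":0,"wz":0,"gripper":-1},{"tx":0,"ty":0,"tz":0,"wx":0,"wy":0,"wz":0,"gripper":-1},{"tx":0,"ty":0,"tz":0,"wx":0,"wy":0,"wz":0,"gripper":-1}]}'
python3 -m jog '{"series":[{"tx":0,"ty":0,"tz":15,"wx":0,"wy":0,"wz":0,"gripper":-1},{"tx":0,"ty":0,"tz":35,"wx":0,"wy":0,"wz":0,"gripper":-1},{"tx":10,"ty":0,"tz":35,"wx":0,"wy":0,"wz":0,"gripper":-1},{"tx":0,"ty":0,"tz":35,"wx":0,"wy":0,"wz":0,"gripper":-1},{"tx":0,"ty":0,"tz":0,"wx":0,"wy":0,"wz":0,"gripper":-1}]}'
python3 -c "
from h import *
st();t=snap('top','top3');d=snap('side','side3')
cv2.imwrite('pics/v3.png',np.hstack([cv2.resize(t['color'][190:340,290:490],(400,300),interpolation=2),cv2.resize(d['color'][220:340,200:360],(400,300),interpolation=2)]))"
```

```text
time_s: 7.35
ee_pos: [0.5628, -0.2732, 0.0509]
ee_rot: [0.0, 0.995, -0.097, 0.0]
contact_force: [-0.5, -0.0, -2.6]
width: 0.0217
grip_force: 30.0
time_s: 7.75
ee_pos: [0.5598, -0.288, 0.0509]
ee_rot: [-0.0, 0.995, -0.097, -0.0]
contact_force: [0.6, 0.4, -2.7]
width: 0.0217
grip_force: 30.0
time_s: 8.25
ee_pos: [0.5726, -0.2889, 0.1771]
ee_rot: [0.002, 0.995, -0.096, 0.004]
contact_force: [0.7, 0.6, -1.6]
width: 0.0218
grip_force: 30.0
t 8.25 p [ 0.5726 -0.2889  0.1771] yaw_y -101.03 z [ 0.007 -0.004 -1.   ] F [ 0.7  0.6 -1.6] w 0.0218 g 30.0 q [-0.504  0.33   1.879  0.     0.924  1.26 ]
```

View pics/v3.png

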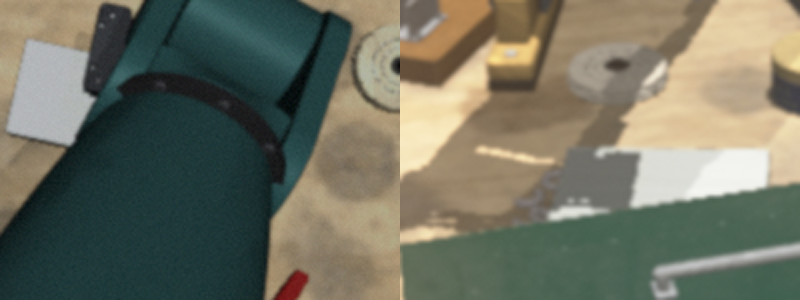

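In the side panel the plate is bare, and the chips lie on the bench at its -y edge, around (510-560,180-215). I'm carrying the block to about 95 mm beyond that edge and standing it on the bench.

```bash
python3 -m jog '{"series":[{"tx":-11,"ty":-30,"tz":0,"wx":0,"wy":0,"wz":0,"gripper":-1},{"tx":-10,"ty":-30,"tz":0,"wx":0,"wy":0,"wz":0,"gripper":-1},{"tx":-10,"ty":-25,"tz":-20,"wx":0,"wy":0,"wz":0,"gripper":-1},{"tx":0,"ty":0,"tz":-40,"wx":0,"wy":0,"wz":0,"gripper":-1},{"tx":0,"ty":0,"tz":-40,"wx":0,"wy":0,"wz":0,"gripper":-1}]}'
python3 -m jog '{"series":[{"tx":0,"ty":0,"tz":-30,"wx":0,"wy":0,"wz":0,"gripper":-1},{"tx":0,"ty":0,"tz":-6,"wx":0,"wy":0,"wz":0,"gripper":-1},{"tx":0,"ty":0,"tz":0,"wx":0,"wy":0,"wz":0,"gripper":-1},{"tx":0,"ty":0,"tz":0,"wx":0,"wy":0,"wz":0,"gripper":-1}]}'
python3 -c "
from h import *
st();t=snap('top','top4');d=snap('side','side4')
cv2.imwrite('pics/v4.png',np.hstack([cv2.resize(t['color'][190:340,290:490],(400,300),interpolation=2),cv2.resize(d['color'][220:340,160:320],(400,300),interpolation=2)]))"
```

```text
time_s: 8.85
ee_pos: [0.538, -0.3733, 0.069]
ee_rot: [-0.0, 0.995, -0.097, -0.0]
contact_force: [0.3, 0.3, -2.3]
width: 0.022
grip_force: 30.0
time_s: 9.25
ee_pos: [0.5388, -0.3728, 0.035]
ee_rot: [-0.0, 0.995, -0.096, -0.0]
contact_force: [0.6, -0.1, -1.0]
width: 0.0222
grip_force: 30.0
t 9.25 p [ 0.5388 -0.3728  0.035 ] yaw_y -101.06 z [-0.  0. -1.] F [ 0.6 -0.1 -1. ] w 0.0222 g 30.0 q [-0.641  0.554  1.872  0.     0.717  1.123]
```

View pics/v4.png

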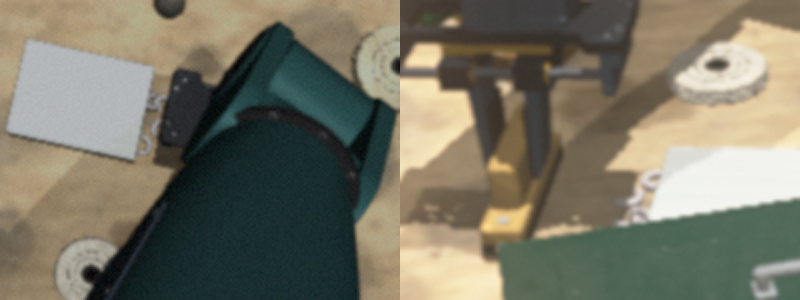

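The plate is clear: all four chips lie on the bench along its right edge, at (145-160,95-155) in the left panel. The bench under the block is free. Setting it down.

```bash
python3 -m jog '{"series":[{"tx":0,"ty":0,"tz":-3.5,"wx":0,"wy":0,"wz":0,"gripper":-1},{"tx":0,"ty":0,"tz":-0.7,"wx":0,"wy":0,"wz":0,"gripper":-1},{"tx":0,"ty":0,"tz":0,"wx":0,"wy":0,"wz":0,"gripper":-1},{"tx":0,"ty":0,"tz":0,"wx":0,"wy":0,"wz":0,"gripper":-1}]}'
python3 -m jog '{"series":[{"tx":0,"ty":0,"tz":0,"wx":0,"wy":0,"wz":0,"gripper":1},{"tx":0,"ty":0,"tz":0,"wx":0,"wy":0,"wz":0,"gripper":1},{"tx":0,"ty":0,"tz":0,"wx":0,"wy":0,"wz":0,"gripper":1},{"tx":0,"ty":0,"tz":0,"wx":0,"wy":0,"wz":0,"gripper":1},{"tx":0,"ty":0,"tz":0,"wx":0,"wy":0,"wz":0,"gripper":1}]}'
python3 -m jog '{"series":[{"tx":0,"ty":0,"tz":0,"wx":0,"wy":0,"wz":0,"gripper":1},{"tx":0,"ty":0,"tz":0,"wx":0,"wy":0,"wz":0,"gripper":1},{"tx":0,"ty":0,"tz":0,"wx":0,"wy":0,"wz":0,"gripper":1}]}'
python3 - <<'E'
from h import *
st()
# geometry of file: axis points
d=load('top0');s=load('side0')
from itertools import product
F=lambda c,r:(200+c/2.85,170+r/2.85)
hsv=cv2.cvtColor(d['color'],cv2.COLOR_BGR2HSV); hs=cv2.cvtColor(s['color'],cv2.COLOR_BGR2HSV)
print('hsv',hsv[265,226],hsv[250,229],hs[185,412],hs[205,416])
def comp(h,box,lo,hi):
    m=cv2.inRange(h,lo,hi);k=np.zeros_like(m);x0,y0,x1,y1=box;k[y0:y1,x0:x1]=m[y0:y1,x0:x1]
    c=max(cv2.findContours(k,0,1)[0],key=cv2.contourArea);r=cv2.minAreaRect(c);b=cv2.boxPoints(r);return r,b
for n,h,box in(('top',hsv,(212,236,238,280)),('side',hs,(400,168,430,226))):
    print(n,comp(h,box,(8,110,60),(18,255,255)))
E
```

```text
time_s: 9.75
ee_pos: [0.5391, -0.3731, 0.031]
ee_rot: [0.0, 0.995, -0.096, 0.0]
contact_force: [1.2, 0.2, 1.9]
width: 0.0216
grip_force: 30.0
time_s: 10.25
ee_pos: [0.5389, -0.373, 0.0307]
ee_rot: [-0.0, 0.995, -0.096, -0.0]
contact_force: [0.5, 0.4, -1.2]
width: 0.0587
grip_force: 0.0
time_s: 10.55
ee_pos: [0.5389, -0.373, 0.0307]
ee_rot: [-0.0, 0.995, -0.096, -0.0]
contact_force: [-0.6, -0.3, -0.4]
width: 0.083
grip_force: 0.0
t 10.55 p [ 0.5389 -0.373   0.0307] yaw_y -101.07 z [-0.  0. -1.] F [-0.6 -0.3 -0.4] w 0.083 g 0.0 q [-0.641  0.561  1.871  0.     0.71   1.123]
hsv [ 16 142 106] [ 16 142  86] [ 16 126 226] [ 16 128 223]
top (((225.4230499267578, 256.3846130371094), (12.74754810333252, 38.63488006591797), 11.309932708740234), array([[215.38458, 274.07693],
       [222.96152, 236.1923 ],
       [235.46152, 238.69229],
       [227.88458, 276.5769 ]], dtype=float32))
side (((412.8099670410156, 194.1699981689453), (45.53767776489258, 13.435029029846191), 81.8698959350586), array([[402.93997, 172.58   ],
       [416.23996, 170.68001],
       [422.67996, 215.76   ],
       [409.37997, 217.65999]], dtype=float32))
```

```bash
python3 - <<'E'
from h import *
d=load('top0');s=load('side0')
def plane(c,a,b):
    o,r1=ray(c,*a);_,r2=ray(c,*b);n=np.cross(r1,r2);n/=np.linalg.norm(n);return n,n@o
tb=np.array([[215.38,274.08],[222.96,236.19],[235.46,238.69],[227.88,276.58]]);sb=np.array([[402.94,172.58],[416.24,170.68],[422.68,215.76],[409.38,217.66]])
te,tr=(tb[0]+tb[3])/2,(tb[1]+tb[2])/2; se,sr=(sb[0]+sb[1])/2,(sb[2]+sb[3])/2
n1,c1=plane(d,te,tr);n2,c2=plane(s,se,sr)
ax=np.cross(n1,n2);ax/=np.linalg.norm(ax);ax*=np.sign(ax[2])
p0=np.linalg.lstsq(np.array([n1,n2,ax]),np.array([c1,c2,ax@np.array([.53,0,.16])]),rcond=None)[0]
print('axis',ax.round(3),'slope',np.degrees(np.arcsin(ax[2])).round(1),'yaw',np.degrees(np.arctan2(-ax[1],-ax[0])).round(1),'p0',p0.round(4))
for c,n,ps in((d,'top',(te,tr)),(s,'side',(se,sr))):
  for p in ps:
    o,r=ray(c,*p); A=np.c_[ax,-r]; k=np.linalg.lstsq(A,o-p0,rcond=None)[0]; print(n,(p0+k[0]*ax).round(4))
E
```

```text
axis [ 0.346 -0.232  0.909] slope 65.4 yaw 146.2 p0 [0.5025 0.0033 0.1713]
top [0.4832 0.0162 0.1206]
top [ 0.5437 -0.0243  0.2796]
side [ 0.5214 -0.0094  0.2209]
side [0.4799 0.0184 0.1118]
```

```bash
python3 -m jog '{"series":[{"tx":0,"ty":0,"tz":20,"wx":0,"wy":0,"wz":0,"gripper":1},{"tx":0,"ty":0,"tz":40,"wx":0,"wy":0,"wz":0,"gripper":1},{"tx":0,"ty":0,"tz":50,"wx":0,"wy":0,"wz":0,"gripper":1},{"tx":0,"ty":0,"tz":50,"wx":0,"wy":0,"wz":0,"gripper":1},{"tx":0,"ty":0,"tz":50,"wx":0,"wy":0,"wz":0,"gripper":1}]}'
```

```text
time_s: 11.05
ee_pos: [0.5386, -0.3728, 0.2427]
ee_rot: [-0.0, 0.995, -0.096, -0.0]
contact_force: [0.6, -0.9, -0.2]
width: 0.0911
grip_force: 0.0
```

The two views' planes are nearly parallel, so that line is ill-conditioned. I'm using the known heights and the 45° slope instead.

```bash
python3 - <<'E'
from h import *
d=load('top0');s=load('side0')
F=lambda c,r:(200+c/2.85,170+r/2.85)
# tip: handle end centre approx crop (65,292) outermost (62,300)
for n,p,z in(('tip mask',(221.6,275.3),.2),('root mask',(229.2,237.4),.145),('mid mask',(225.4,256.4),.17)): print(n,onz(d,*p,z).round(4))
# mask also side: cast to x-plane consistency: print y at given heights
def onx(c,u,v,x):
    o,r=ray(c,u,v);return o+r*(x-o[0])/r[0]
for x,p in((.49,(409.6,171.6)),(.545,(416,216.7))): print('side',onx(s,*p,x).round(4))
# base board orange contour, both boards
h=cv2.cvtColor(d['color'],cv2.COLOR_BGR2HSV);print(h[245,251],h[215,258])
for nm,cs in(('file board',[(158,232),(172,98),(88,92)]),):
  Q=np.array([onz(d,*F(*c),.012) for c in cs]); print(nm,Q.round(4),np.linalg.norm(np.diff(Q,axis=0),axis=1))
# model prediction: holder (0.602,-.008) yaw -3.4
a=np.radians(-3.4);ux=np.array([np.cos(a),np.sin(a),0]);H=np.array([.602,-.008,0])
M=H-.05*ux+[0,0,.135]; A=(-ux+[0,0,1])/2**.5; N=(ux+[0,0,1])/2**.5
for off in(.005,-.005):
  R=M+off*N; print('off',off,'root px',proj(d,R).round(1),proj(s,R).round(1),'end px',proj(d,R+.095*A).round(1),proj(s,R+.095*A).round(1),'grip',(R+.027*A).round(4))
E
```

```text
tip mask [0.4815 0.0011 0.2   ]
root mask [ 5.581e-01 -5.000e-04  1.450e-01]
mid mask [0.5186 0.001  0.17  ]
side [ 0.49   -0.0007  0.2077]
side [ 0.545  -0.0006  0.1452]
[ 11 162  60] [ 12 168 105]
file board [[ 0.5416 -0.0376  0.012 ]
 [ 0.65   -0.0453  0.012 ]
 [ 0.6533  0.0224  0.012 ]] [0.1086645 0.067703 ]
off 0.005 root px [232.1 239. ] [414.8 223. ] end px [222.5 271.4] [409.  172.4] grip [ 0.5366 -0.0041  0.1576]
off -0.005 root px [232.4 242.9] [413.8 224.8] end px [222.8 275.4] [408.1 174.6] grip [ 0.5295 -0.0037  0.1506]
```

```bash
python3 -m jog '{"series":[{"tx":0,"ty":15,"tz":45,"wx":0,"wy":0,"wz":0.0134,"gripper":1},{"tx":4,"ty":36,"tz":12,"wx":0,"wy":0,"wz":0.0134,"gripper":1},{"tx":4,"ty":38,"tz":0,"wx":0,"wy":0,"wz":0.0134,"gripper":1},{"tx":4,"ty":38,"tz":0,"wx":0,"wy":0,"wz":0.0134,"gripper":1},{"tx":4,"ty":38,"tz":0,"wx":0,"wy":0,"wz":0.0134,"gripper":1}]}'
python3 -m jog '{"series":[{"tx":4,"ty":38,"tz":0,"wx":0,"wy":0,"wz":0.0134,"gripper":1},{"tx":4,"ty":38,"tz":0,"wx":0,"wy":0,"wz":0.0134,"gripper":1},{"tx":4,"ty":38,"tz":0,"wx":0,"wy":0,"wz":0.0134,"gripper":1},{"tx":6,"ty":38,"tz":0,"wx":0,"wy":0,"wz":0.0134,"gripper":1},{"tx":6,"ty":38,"tz":0,"wx":0,"wy":0,"wz":0.0134,"gripper":1}]}'
python3 -m jog '{"series":[{"tx":2,"ty":12,"tz":0,"wx":0.0078,"wy":0.1307,"wz":0,"gripper":1},{"tx":0,"ty":0,"tz":0,"wx":0.0078,"wy":0.1307,"wz":0,"gripper":1},{"tx":0,"ty":0,"tz":0,"wx":0.0078,"wy":0.1307,"wz":0,"gripper":1},{"tx":0,"ty":0,"tz":0,"wx":0.0078,"wy":0.1307,"wz":0,"gripper":1},{"tx":0,"ty":0,"tz":0,"wx":0,"wy":0,"wz":0,"gripper":1}]}'
python3 -c "
from h import *
o,R=st();T=np.array([.519,-.002,.142]);print('go',(T-o['ee_pos'])*1e3,'roll of y',R[:,1])"
```

```text
time_s: 11.55
ee_pos: [0.5548, -0.2066, 0.298]
ee_rot: [0.0, 0.998, -0.063, 0.0]
contact_force: [0.7, 0.1, -0.8]
width: 0.0915
grip_force: 0.0
time_s: 12.05
ee_pos: [0.5788, -0.0164, 0.2979]
ee_rot: [-0.0, 1.0, -0.029, 0.0]
contact_force: [0.1, -0.5, -0.2]
width: 0.0914
grip_force: 0.0
time_s: 12.55
ee_pos: [0.5815, -0.0061, 0.2958]
ee_rot: [-0.008, 0.965, -0.029, -0.261]
contact_force: [-0.9, -0.7, -0.6]
width: 0.0909
grip_force: 0.0
t 12.55 p [ 0.5815 -0.0061  0.2958] yaw_y -93.4 z [-0.504  0.03  -0.863] F [-0.9 -0.7 -0.6] w 0.0909 g 0.0 q [-0.052  0.36   1.671  0.004  1.639  1.577]
go [ -62.5438224     4.05755154 -153.7521279 ] roll of y [-5.92307600e-02 -9.98244305e-01 -1.53683418e-04]
```

```bash
python3 -m jog '{"series":[{"tx":-4,"ty":4,"tz":-40,"wx":0,"wy":0,"wz":0,"gripper":1},{"tx":-8,"ty":0,"tz":-25,"wx":0,"wy":0,"wz":0,"gripper":1},{"tx":-15,"ty":0,"tz":-26,"wx":0,"wy":0,"wz":0,"gripper":1},{"tx":-15,"ty":0,"tz":-26,"wx":0,"wy":0,"wz":0,"gripper":1},{"tx":0,"ty":0,"tz":0,"wx":0,"wy":0,"wz":0,"gripper":1}]}'
python3 -c "
from h import *
st();t=snap('top','top5');d=snap('side','side5')
cv2.imwrite('pics/v5.png',np.hstack([cv2.resize(t['color'][180:300,160:320],(400,300),interpolation=2),cv2.resize(d['color'][120:270,340:540],(400,300),interpolation=2)]))"
```

```text
time_s: 13.05
ee_pos: [0.5358, -0.0019, 0.1785]
ee_rot: [-0.008, 0.965, -0.029, -0.26]
contact_force: [-0.5, 0.2, 0.9]
width: 0.0911
grip_force: 0.0
t 13.05 p [ 0.5358 -0.0019  0.1785] yaw_y -93.4 z [-0.501  0.03  -0.865] F [-0.5  0.2  0.9] w 0.0911 g 0.0 q [-0.05   0.42   1.826  0.005  1.421  1.578]
```

View pics/v5.png

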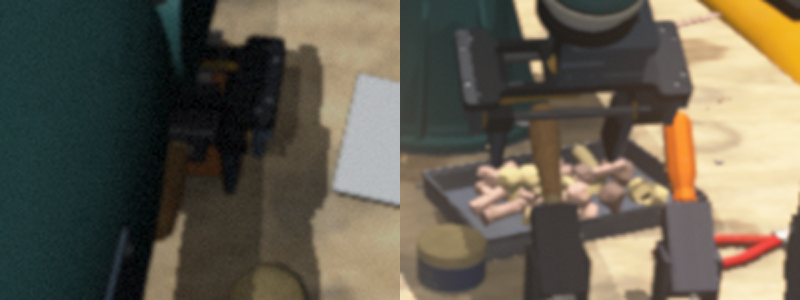

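```bash
python3 - <<'E'
from h import *
o,R=st();d=load('side5');p=o['ee_pos']
print('TCP px',proj(d,p).round(1),'fingertips',[proj(d,p+R[:,1]*k*.0455).round(1) for k in(1,-1)])
for y in(-.006,-.002,.002):
  G=np.array([.5287,y,.158]);print(y,proj(d,G).round(1),proj(load('top0'),G).round(1))
s=load('side0')['color'];t=load('top0')['color']
hs=cv2.cvtColor(s,cv2.COLOR_BGR2HSV);m=cv2.inRange(hs,(8,110,60),(20,255,255))
for r in(180,190,200,205,210,213): x=np.where(m[r,395:432])[0]+395; print('side',r,x.min(),x.max(),end=';')
ht=cv2.cvtColor(t,cv2.COLOR_BGR2HSV);m=cv2.inRange(ht,(8,110,50),(20,255,255))
for r in(242,246,250,255,260,265): x=np.where(m[r,210:240])[0]+210; print('top',r,x.min(),x.max(),end=';')
E
```

```text
t 13.15 p [ 0.5393 -0.002   0.1818] yaw_y -93.4 z [-0.497  0.03  -0.867] F [ 0.2 -0.4  0.9] w 0.0911 g 0.0 q [-0.05   0.419  1.82   0.005  1.424  1.578]
TCP px [415.4 196.3] fingertips [array([389.2, 197.7]), array([441.4, 195. ])]
-0.006 [411.  206.4] [230.3 251.7]
-0.002 [413.2 206.2] [228.3 251.7]
0.002 [415.4 206. ] [226.2 251.6]
side 180 405 417;side 190 406 419;side 200 408 419;side 205 409 419;side 210 410 420;side 213 411 420;top 242 226 233;top 246 225 236;top 250 223 233;top 255 220 232;top 260 219 231;top 265 218 230;
```

```bash
python3 -m jog '{"series":[{"tx":-10,"ty":1.5,"tz":-20,"wx":0,"wy":0,"wz":0,"gripper":1},{"tx":-10,"ty":0,"tz":-19,"wx":0,"wy":0,"wz":0,"gripper":1},{"tx":0,"ty":0,"tz":0,"wx":0,"wy":0,"wz":0,"gripper":1},{"tx":0,"ty":0,"tz":0,"wx":0,"wy":0,"wz":0,"gripper":1}]}'
python3 -m jog '{"series":[{"tx":0,"ty":0,"tz":0,"wx":0,"wy":0,"wz":0,"gripper":0},{"tx":0,"ty":0,"tz":0,"wx":0,"wy":0,"wz":0,"gripper":-0.2},{"tx":0,"ty":0,"tz":0,"wx":0,"wy":0,"wz":0,"gripper":-0.3},{"tx":0,"ty":0,"tz":0,"wx":0,"wy":0,"wz":0,"gripper":-0.3},{"tx":0,"ty":0,"tz":0,"wx":0,"wy":0,"wz":0,"gripper":-0.3}]}'
python3 -c "
from h import *
st();d=snap('side','side6')
cv2.imwrite('pics/v6.png',cv2.resize(d['color'][150:250,360:480],(720,600),interpolation=2))"
```

```text
time_s: 13.55
ee_pos: [0.5204, -0.0006, 0.1433]
ee_rot: [-0.008, 0.966, -0.029, -0.258]
contact_force: [0.5, 0.1, -0.3]
width: 0.0914
grip_force: 0.0
time_s: 14.05
ee_pos: [0.519, -0.0005, 0.1419]
ee_rot: [-0.008, 0.966, -0.029, -0.259]
contact_force: [-0.1, -0.3, -1.0]
width: 0.0543
grip_force: 0.0
t 14.05 p [ 5.190e-01 -5.000e-04  1.419e-01] yaw_y -93.4 z [-0.499  0.03  -0.866] F [-0.1 -0.3 -1. ] w 0.0543 g 0.0 q [-0.049  0.446  1.871  0.006  1.348  1.579]
```

View pics/v6.png

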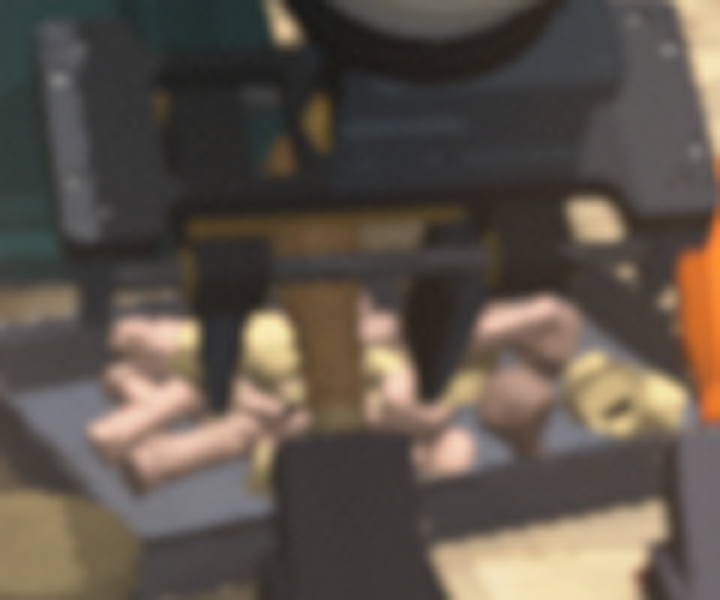

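The fingertips at (218,400) and (432,395) straddle the handle, which is centred at x≈330, just above the sleeve mouth. It is well centred, so I'm closing.

```bash
python3 -m jog '{"series":[{"tx":0,"ty":0,"tz":0,"wx":0,"wy":0,"wz":0,"gripper":-1},{"tx":0,"ty":0,"tz":0,"wx":0,"wy":0,"wz":0,"gripper":-1},{"tx":0,"ty":0,"tz":0,"wx":0,"wy":0,"wz":0,"gripper":-1},{"tx":0,"ty":0,"tz":0,"wx":0,"wy":0,"wz":0,"gripper":-1},{"tx":0,"ty":0,"tz":0,"wx":0,"wy":0,"wz":0,"gripper":-1}]}'
python3 -m jog '{"series":[{"tx":0,"ty":0,"tz":0,"wx":0,"wy":0,"wz":0,"gripper":-1},{"tx":-3,"ty":0.2,"tz":3,"wx":0,"wy":0,"wz":0,"gripper":-1},{"tx":0,"ty":0,"tz":0,"wx":0,"wy":0,"wz":0,"gripper":-1},{"tx":0,"ty":0,"tz":0,"wx":0,"wy":0,"wz":0,"gripper":-1}]}'
python3 -c "
from h import *
st()"
```

```text
time_s: 14.6
ee_pos: [0.5189, -0.0005, 0.1417]
ee_rot: [-0.008, 0.965, -0.029, -0.259]
contact_force: [-0.0, -0.0, 0.7]
width: 0.0239
grip_force: 29.8
time_s: 15.0
ee_pos: [0.5159, -0.0003, 0.1449]
ee_rot: [-0.008, 0.966, -0.029, -0.259]
contact_force: [0.9, 0.0, -1.3]
width: 0.0238
grip_force: 29.9
t 15.0 p [ 5.159e-01 -3.000e-04  1.449e-01] yaw_y -93.39 z [-0.499  0.03  -0.866] F [ 0.9  0.  -1.3] w 0.0238 g 29.9 q [-0.049  0.437  1.877  0.006  1.35   1.579]
```

```bash
python3 -m jog '{"series":[{"tx":-7.1,"ty":0.4,"tz":7.1,"wx":0,"wy":0,"wz":0,"gripper":-1},{"tx":-10.6,"ty":0.6,"tz":10.6,"wx":0,"wy":0,"wz":0,"gripper":-1},{"tx":-10.6,"ty":0.6,"tz":10.6,"wx":0,"wy":0,"wz":0,"gripper":-1},{"tx":0,"ty":0,"tz":0,"wx":0,"wy":0,"wz":0,"gripper":-1}]}'
python3 -m jog '{"series":[{"tx":-10.6,"ty":0.6,"tz":10.6,"wx":0,"wy":0,"wz":0,"gripper":-1},{"tx":-10.6,"ty":0.6,"tz":10.6,"wx":0,"wy":0,"wz":0,"gripper":-1},{"tx":-10.6,"ty":0.6,"tz":10.6,"wx":0,"wy":0,"wz":0,"gripper":-1},{"tx":-10.6,"ty":0.6,"tz":10.6,"wx":0,"wy":0,"wz":0,"gripper":-1},{"tx":0,"ty":0,"tz":0,"wx":0,"wy":0,"wz":0,"gripper":-1}]}'
python3 -c "
from h import *
o,R=st(); print(o['ft_torque'])"
```

```text
time_s: 15.4
ee_pos: [0.4867, 0.0014, 0.1747]
ee_rot: [-0.008, 0.966, -0.029, -0.258]
contact_force: [1.1, -0.1, -1.4]
width: 0.0241
grip_force: 29.9
time_s: 15.9
ee_pos: [0.4449, 0.0037, 0.2165]
ee_rot: [-0.008, 0.966, -0.029, -0.258]
contact_force: [0.5, 0.4, -2.4]
width: 0.0235
grip_force: 29.9
t 15.9 p [0.4449 0.0037 0.2165] yaw_y -93.39 z [-0.498  0.03  -0.867] F [ 0.5  0.4 -2.4] w 0.0235 g 29.9 q [-0.048  0.234  2.     0.006  1.43   1.58 ]
[-0.04579608 -0.45960285 -0.02334461]
```

```bash
python3 -m jog '{"series":[{"tx":-10.6,"ty":0.6,"tz":10.6,"wx":0,"wy":0,"wz":0,"gripper":-1},{"tx":-10.6,"ty":0.6,"tz":10.6,"wx":0,"wy":0,"wz":0,"gripper":-1},{"tx":-10.6,"ty":0.6,"tz":10.6,"wx":0,"wy":0,"wz":0,"gripper":-1},{"tx":-10.6,"ty":0.6,"tz":10.6,"wx":0,"wy":0,"wz":0,"gripper":-1},{"tx":-10.6,"ty":0.6,"tz":10.6,"wx":0,"wy":0,"wz":0,"gripper":-1}]}'
python3 -m jog '{"series":[{"tx":-2,"ty":0,"tz":10,"wx":0,"wy":0,"wz":0,"gripper":-1},{"tx":0,"ty":0,"tz":20,"wx":0,"wy":0,"wz":0,"gripper":-1},{"tx":0,"ty":0,"tz":30,"wx":0,"wy":0,"wz":0,"gripper":-1},{"tx":0,"ty":0,"tz":30,"wx":0,"wy":0,"wz":0,"gripper":-1},{"tx":0,"ty":0,"tz":0,"wx":0,"wy":0,"wz":0,"gripper":-1}]}'
python3 -c "
from h import *
st();d=snap('side','side7');t=snap('top','top7')
cv2.imwrite('pics/v7.png',np.hstack([cv2.resize(t['color'][150:330,160:400],(400,300),interpolation=2),cv2.resize(d['color'][60:300,300:540],(300,300),interpolation=2)]))"
```

```text
time_s: 16.4
ee_pos: [0.3921, 0.0067, 0.2684]
ee_rot: [-0.008, 0.965, -0.029, -0.259]
contact_force: [-0.3, -0.7, -1.6]
width: 0.0242
grip_force: 29.9
time_s: 16.9
ee_pos: [0.3922, 0.0066, 0.3616]
ee_rot: [-0.008, 0.966, -0.029, -0.256]
contact_force: [0.0, -0.6, -2.2]
width: 0.0236
grip_force: 29.9
t 16.9 p [0.3922 0.0066 0.3616] yaw_y -93.4 z [-0.494  0.03  -0.869] F [ 0.  -0.6 -2.2] w 0.0236 g 29.9 q [-0.047 -0.028  1.999  0.006  1.688  1.582]
```

View pics/v7.png

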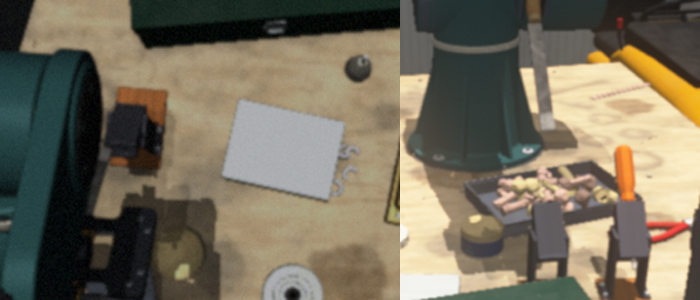

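The side panel shows the file drawn fully free, with its tip at (547,130) clear of the holder. The screwdriver is undisturbed, the plate is bare, and the chips lie beside it. Now I'm turning it level and carrying it over the plate.

```bash
python3 -m jog '{"series":[{"tx":10,"ty":-20,"tz":0,"wx":-0.0078,"wy":-0.1307,"wz":0,"gripper":-1},{"tx":17,"ty":-30,"tz":0,"wx":-0.0078,"wy":-0.1307,"wz":0,"gripper":-1},{"tx":17,"ty":-30,"tz":0,"wx":-0.0078,"wy":-0.1307,"wz":0,"gripper":-1},{"tx":17,"ty":-30,"tz":0,"wx":-0.0078,"wy":-0.1307,"wz":0,"gripper":-1},{"tx":17,"ty":-30,"tz":0,"wx":-0.0078,"wy":-0.1307,"wz":0,"gripper":-1}]}'
python3 -m jog '{"series":[{"tx":17,"ty":-30,"tz":-20,"wx":-0.0078,"wy":-0.1307,"wz":0,"gripper":-1},{"tx":14,"ty":-25,"tz":-30,"wx":0,"wy":0,"wz":0,"gripper":-1},{"tx":10,"ty":-14,"tz":-30,"wx":0,"wy":0,"wz":0,"gripper":-1},{"tx":0,"ty":0,"tz":-20,"wx":0,"wy":0,"wz":0,"gripper":-1},{"tx":0,"ty":0,"tz":0,"wx":0,"wy":0,"wz":0,"gripper":-1}]}'
python3 -m jog '{"series":[{"tx":0,"ty":0,"tz":0,"wx":0,"wy":0,"wz":0,"gripper":-1},{"tx":0,"ty":0,"tz":0,"wx":0,"wy":0,"wz":0,"gripper":-1}]}'
python3 -c "
from h import *
st();d=snap('side','side8');t=snap('top','top8')
cv2.imwrite('pics/v8.png',np.hstack([cv2.resize(t['color'][150:330,220:460],(400,300),interpolation=2),cv2.resize(d['color'][90:330,160:480],(400,300),interpolation=2)]))"
```

```text
time_s: 17.5
ee_pos: [0.4687, -0.1346, 0.3576]
ee_rot: [0.002, 0.997, -0.029, 0.067]
contact_force: [0.6, 0.2, -2.3]
width: 0.024
grip_force: 29.9
time_s: 18.0
ee_pos: [0.5071, -0.2017, 0.2538]
ee_rot: [0.002, 0.991, -0.03, 0.127]
contact_force: [-0.7, 0.2, -0.8]
width: 0.0238
grip_force: 29.8
time_s: 18.2
ee_pos: [0.5096, -0.2023, 0.2594]
ee_rot: [0.004, 0.991, -0.029, 0.131]
contact_force: [0.6, -0.1, -0.9]
width: 0.0235
grip_force: 29.8
t 18.2 p [ 0.5096 -0.2023  0.2594] yaw_y -93.37 z [ 0.259 -0.016 -0.966] F [ 0.6 -0.1 -0.9] w 0.0235 g 29.8 q [-0.471 -0.022  2.141  0.147  0.787  1.067]
```

View pics/v8.png

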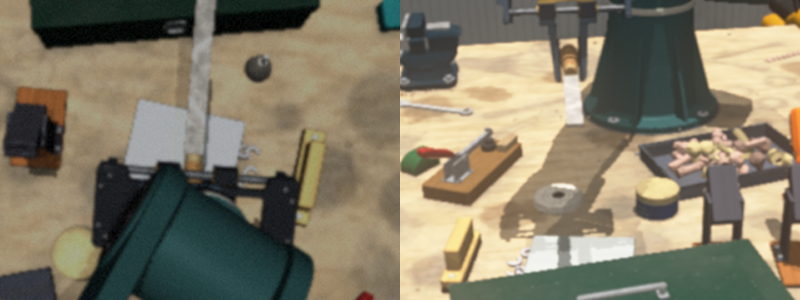

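The left panel shows the blade flat-on over the plate, running from the ferrule at (193,160) up past the crop. The right panel shows the file roughly level, with its tip at (574,123). I'm measuring the tip and ferrule numerically from these pictures, and I'll view no more.

```bash
python3 - <<'E'
from h import *
o,R=st();t=load('top8');d=load('side8')
h=cv2.cvtColor(t['color'],cv2.COLOR_BGR2HSV)
m=((h[...,1]<60)&(h[...,2]>75)).astype(np.uint8)
T=[]
for r in range(90,250,6):
    x=np.where(m[r,325:360])[0]+325
    print(r,(x.min(),x.max(),len(x)) if len(x) else None,end='; ')
print()
h=cv2.cvtColor(d['color'],cv2.COLOR_BGR2HSV)
for r in range(144,200,3): 
    x=np.where((h[r,280:320,1]<45)&(h[r,280:320,2]>110))[0]+280
    print(r,(x.min(),x.max(),len(x)) if len(x) else None,h[r,299].tolist(),end='; ')
G=o['ee_pos']-.019*R[:,2]; u=np.array([.998,-.059,0])
print('\nG',G)
for y in(35,-130): 
    P=G+u*(.068-y/1e3); print(y,P,'top',proj(t,P-[0,0,.003]).round(1),'side',proj(d,P-[0,0,.003]).round(1))
E
```

```text
t 18.3 p [ 0.5097 -0.2023  0.2596] yaw_y -93.37 z [ 0.26  -0.016 -0.965] F [ 0.8 -1.1 -1.8] w 0.024 g 29.8 q [-0.471 -0.022  2.141  0.147  0.786  1.067]
90 None; 96 None; 102 None; 108 None; 114 (np.int64(342), np.int64(345), 4); 120 (np.int64(344), np.int64(345), 2); 126 None; 132 None; 138 None; 144 None; 150 (np.int64(338), np.int64(349), 12); 156 (np.int64(337), np.int64(348), 12); 162 (np.int64(337), np.int64(348), 12); 168 (np.int64(325), np.int64(347), 16); 174 (np.int64(335), np.int64(347), 13); 180 (np.int64(335), np.int64(346), 12); 186 (np.int64(335), np.int64(346), 12); 192 (np.int64(334), np.int64(359), 15); 198 (np.int64(334), np.int64(359), 14); 204 (np.int64(333), np.int64(345), 13); 210 (np.int64(333), np.int64(344), 12); 216 (np.int64(325), np.int64(345), 21); 222 (np.int64(325), np.int64(359), 35); 228 (np.int64(325), np.int64(359), 35); 234 (np.int64(325), np.int64(359), 35); 240 (np.int64(325), np.int64(359), 35); 246 (np.int64(325), np.int64(359), 25); 
144 (np.int64(308), np.int64(308), 1) [18, 105, 180]; 147 None [16, 113, 120]; 150 (np.int64(284), np.int64(30
[... 295 characters left out ...]
8 (np.int64(292), np.int64(304), 13) [17, 20, 230]; 171 (np.int64(292), np.int64(305), 14) [16, 16, 232]; 174 (np.int64(292), np.int64(306), 15) [18, 12, 247]; 177 (np.int64(292), np.int64(306), 15) [17, 15, 232]; 180 (np.int64(292), np.int64(306), 15) [17, 15, 238]; 183 (np.int64(293), np.int64(306), 14) [18, 19, 231]; 186 (np.int64(293), np.int64(306), 14) [15, 15, 235]; 189 (np.int64(294), np.int64(306), 13) [15, 31, 166]; 192 None [17, 76, 150]; 195 None [17, 76, 150]; 198 None [17, 78, 151]; 
G [ 0.50473299 -0.2019729   0.27797814]
35 [ 0.53766699 -0.2039199   0.27797814] top [335.4 243.7] side [296.3 152.7]
-130 [ 0.70233699 -0.2136549   0.27797814] top [342.8 149.1] side [300.  194.3]
```

The file is level to about 0.6°, with its middle at about (0.574, -0.207), which matches the plate's centre, and it is about 0.25 m up. One last numeric check of the plate, then I hand in.

```bash
python3 - <<'E'
from h import *
t=load('top7');h=cv2.cvtColor(t['color'],cv2.COLOR_BGR2HSV)
q=np.array([[292.1,255.0],[302.5,208.1],[367.6,222.6],[357.2,269.5]]);k=np.zeros((480,640),np.uint8);cv2.fillPoly(k,[q.astype(np.int32)],1);k=cv2.erode(k,np.ones((5,5)))
v=cv2.GaussianBlur(h[...,2],(3,3),0)[k>0].astype(int);print('plate V now',v.min(),np.median(v),v.max())
v=cv2.GaussianBlur(cv2.cvtColor(load('top0')['color'],cv2.COLOR_BGR2HSV)[...,2],(3,3),0)[k>0].astype(int);print('before',v.min(),np.median(v))
st(); print(env.sign_off())
E
```

```text
plate V now 165 177.0 179
before 125 153.0
t 18.3 p [ 0.5097 -0.2023  0.2596] yaw_y -93.37 z [ 0.26  -0.016 -0.965] F [ 0.8 -1.1 -1.8] w 0.024 g 29.8 q [-0.471 -0.022  2.141  0.147  0.786  1.067]
the job is handed in; nothing more can be done
None
```

The job is handed in (verdict not shown): the four chips are off the plate, the block stands released beside it, and the file is held level over the plate's centre about 0.25 m up, but I viewed 12 pictures, over the limit of 10.

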